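# Feel out the hidden reset socket of a watch-timing instrument

### The arm

A 6-joint arm with a two-finger parallel gripper is mounted at the origin on the work surface. World frame = base frame: x ahead of the robot, y to its left, z up, the work surface at z = 0. Lengths are in mm, angles in rad, forces in N, time in s.
With the tool pointing down it reaches from about 300 to 750 mm from the base axis. Payload 8.5 kg.
Tool frame: the origin (TCP) lies at the centre of the arm's flange, where the gripper is bolted on; the fingertips stand 166 mm ahead of it and the grasp point (between the pads) lies 147 mm ahead of it; z points along the fingers, y is the line along which they close (so a half turn about z gives the same grasp; the last joint's range is limited). The gripper opens to 88 mm and grips with 3 to 60 N. Pads are 18 mm wide; open, the fingers measure 123 mm over their backs; the gripper's body (75 mm by 187 mm) begins 45 mm behind the grasp point.
Start: joints at [-1.399, 0.381, 1.297, -0, 1.464, -0.215], TCP at [207.468, -509.351, 404.748] pointing down, gripper open.
Joint ranges: [-3.11, 3.11], [-0.89, 2.33], [0.22, 2.48], [-1.42, 4.56], [0.17, 2.85], [-2.88, 2.88]. Speed limits (rad/s): [2.39, 2.39, 3.14, 3.14, 3.14, 3.14].

### API

Orientations are given as a 3x3 rotation matrix whose columns are the frame's x, y, z axes.
In Python, from plant import monitor, eyes, bot, models gives the robot as it stands.
- The arm moves only by the tool move_arm, never from a script. Its argument "motion" is a list of rows, each an object with "dp": the shift along the tool's x, y, z in units of 30 mm (1.0 is 30 mm), a list of three; "twist": the turn about the tool's z in units of 5 degrees (1.0 is 5 degrees); "fingers": the finger opening in mm, from 0 to 88.1. In form: [{"dp": [dx, dy, dz], "twist": twist, "fingers": fingers}, ...]. A call has 1 to 5 rows; each row shifts and turns the commanded pose from where the row before left it, along the tool's axes as they then stand; what a row does not reach is not made up. A row lasts 1/12 s, in which the tool goes at most 41.7 mm and 7.16 degrees, less where a joint would pass 70% of its speed; a pose out of reach is approached as far as the arm can. A call is refused whole if a number of a shift passes 1 or a number of a turn 1, either way. A call with a gripper value outside its range is refused whole. The fingers move at their own pace and stop on an object; "force" is the grip in N (left out, the last holds). Time passes only in rows, so rows that do not move let the fingers close. It gives the time, the measured TCP pose, the force, the opening and the grip force at its end, in the units of the state.
- monitor.sense(): the state, without advancing time (a new reading comes with each control period).
- eyes.grab_frame(name): name is "scene" or "top"; returns (picture, depth): 384x512x3 uint8, red, green, blue; 384x512 float32, mm along the optical axis (not along the pixel's ray), 0 where there is no reading.
- eyes.calibration(name): a dict with "camera_matrix" (3x3 intrinsics, pixels), "rvec" (rotation vector, rad) and "tvec" (3), from world to camera coordinates, as OpenCV has them. Camera axes: x right, y down, z forward; pixel columns grow to the right and rows downward; lengths in mm; the calibration is good to about 2 mm. A picture is of the moment at which its call begins. calibration takes no time and is no camera call.
- bot.finish_job(): hands the job in; it is judged then, once.
Trained networks look in the newest picture that a camera, given by its name, has taken for a name from the list of things; names that differ only in an ending like _2 or _b are one class to them, and where a whole thing is asked for, a point or a joint stands for the part that bears it (a point fixed in the world has none). Each returns a list of dicts, best first, with "confidence" (0 to 1); they miss things now and then, are a little off and sometimes report something else, mostly with a low value. They report only what shows in the picture. A call takes as long as a camera call. They do not tell look-alikes from the thing itself.
- models.spot_in(camera, query): "bbox" ([left, top, width, height] in pixels, round what is visible of it).
The state is a dict: "time_s": time; "joints": joint angles; "qvel": joint speeds; "joint_efforts": joint torques, N m; "tcp_pos": TCP position; "ee_rot": TCP orientation; "contact_force": force on the tool from outside, world axes, zero at the start; "torque": the same for the moment, N m; "opening": finger opening in mm; "grasp_force": force on a finger pad.
Only numpy, scipy, OpenCV 4.12 (cv2) and the standard library are available. Lean on these libraries where they do the work, as an engineer would, in place of code of your own. Each camera call takes 0.05 s, during which the arm holds its last target. There are 200 camera calls.

### The job

Take the spring probe out of the tool stand, set its tip on the slot floor at one end of the slot in the sloping instrument's cover plate and slide it along until it drops into the hidden socket, then push the reset plunger at the socket's bottom fully home. Afterwards put the probe back, upright and fully seated, in the hole of the stand it came from, and leave the other tools and things where they are.

Things in the scene. Friction and masses are not known exactly. Their poses are not given: they have to be found in the camera images.
- case: Timing instrument, fixed, left or right of the stand: a grey slab 114 x 240 mm, 40 mm thick, propped at a 24 degree slope on a dark steel foot; it spans 52 mm to the front and 68 mm to the back of the origin and its top edge is 98 mm high. Origin: on the table below the slot's centre; z up, x level, away from the front (the low edge).
- cover: The instrument's aluminium cover plate. Origin: middle of its slot on the plate's surface, 75 mm above the table; x up the slope, y along the slot, z square out of the plate, 24 degrees from vertical. Slot: 100 mm long (y -50 to 50), 9 mm wide, straight walls; its black floor lies 2 mm below the surface. Screw heads and display stand out 2 mm at most.
- plunger (a joint): Reset plunger, 0 = out, 0.006 m = home; moves square into the plate; about 5 N friction, no spring, stays where pushed. Its black head is the bottom, 9 mm below the plate's surface, of the hidden 9 x 9 mm black socket in the slot's floor, whose centre is anywhere at y -30 to 30 mm of the cover.
- flag_top (a point): Top of a round aluminium flag, 12 mm across, near the high left corner of the cover plate (seen from its low edge). Level with the plate at first, it rises square out of it by twice the plunger's travel: 12 mm when the plunger is home. It is only a sign.
- stand: Dark wooden block 50 x 150 x 72 mm, fixed, upright. Origin: centre of its underside; y along its row of three through holes of 15 mm diameter at y = -45, 0 and 45 mm; z up. Each hole holds one tool.
- probe: Spring probe, 60 to 110 g, in one of the stand's holes: the only tool with a square handle (black, 16 x 16 mm, 4 to 54 mm above the origin). Origin: underside of its 22 mm steel collar, which rests on the stand's top, 72 mm up; z along the handle, up from the tip; x, y square to the flats, within 0.25 rad of the stand's. Below: 9 mm sleeve 34 mm long, then a 5.5 mm round-tipped pin 30 mm long.
- tip (a point): Tip of the probe's pin, 64 mm below the probe's origin when the pin is out.
- pin (a joint): How far the probe's pin is pushed into the sleeve: 0 = out, 0.008 m = solid stop. Spring 300 N/m with 1 N preload (3.4 N at the stop, less than the plunger's friction, so the plunger moves only when the pin is pushed to its stop).
- driver_thick: Screwdriver standing in the stand, round black handle of 16 mm diameter with a steel cap, its top 48 mm above the stand; origin under its collar (22 mm), z up. Leave it.
- driver_thin: The same with a 10 mm round handle. Leave it.
- watch: Steel wristwatch lying flat, 148 mm long along x, 40 mm across its case, 12 mm high; origin under the centre. Leave it.
- loupe: Black eyeglass loupe, 34 mm across, 26 mm high; origin under its centre. Leave it.
- driver_lying: Screwdriver with a wooden handle lying on the table, 130 mm long along x. Leave it.
- oil: Small amber bottle, 32 mm across, 60 mm high; origin under its centre. Leave it.
- holder: Brass ring 56 mm across, 14 mm high; origin under its centre. Leave it.
Mind the look-alikes: they are no part of the job. Leave any green look-alike of the probe alone.

How it is judged:
By the outcome, as a careful person would: the job done as asked, in the order asked, and still so for the second after the job is handed in, with the robot touching nothing.
It also fails if it takes over 59 s, if anything falls off the work surface, if the arm or the gripper's body presses on something with over 40 N, if the wrist force passes 120 N, or if a joint passes its speed limit or range.

## Working session

There is one attempt and no reset: what is moved stays moved. The work goes in short steps, Python scripts to look and compute and a tool call to move; the robot and the scene stay as the last step left them, time stands still between calls to the robot, and variables do not carry over. Pictures are saved under pics/ and viewed, at most 10 in all, crops included, and the job is handed in when it is done.

Besides the shell and the picture viewer there is one more tool, called after ">>>" as name(argument=value, ...), one argument or row to a line, values as JSON. move_arm: Moves the arm, as the interface text tells. Its arguments: {"type":"object","properties":{"motion":{"type":"array"},"force":{"type":"number"}},"required":["motion"]}

```bash
ls; mkdir -p pics; cat > h.py <<'E'
import numpy as np, cv2
from plant import monitor, eyes, bot, models
def cal(n):
    c=eyes.calibration(n); K=np.array(c["camera_matrix"],float).reshape(3,3); R=cv2.Rodrigues(np.array(c["rvec"],float))[0]; t=np.array(c["tvec"],float).ravel()
    return K,R,t
def world(n,depth):
    K,R,t=cal(n); h,w=depth.shape; u,v=np.meshgrid(np.arange(w),np.arange(h))
    P=np.stack([(u-K[0,2])/K[0,0]*depth,(v-K[1,2])/K[1,1]*depth,depth],-1)
    return (P-t)@R
def save(n,im): cv2.imwrite("pics/"+n,cv2.cvtColor(im,cv2.COLOR_RGB2BGR))
E
python3 - <<'E'
from h import *
print(monitor.sense())
for n in ["scene","top"]:
    im,d=eyes.grab_frame(n); save(n+"0.png",im); np.savez("/tmp/%s0.npz"%n,im=im,d=d)
    K,R,t=cal(n); print(n,K.tolist(),(-R.T@t).round(), R.round(2).tolist())
    W=world(n,d)
    for q in ["probe","stand","cover","case","driver_thick","driver_thin","flag_top"]:
        for r in models.spot_in(n,q)[:3]:
            x,y,w,h=map(int,r["bbox"]); u,v=x+w//2,y+h//2
            print(n,q,round(r["confidence"],2),(x,y,w,h),W[min(v,383),min(u,511)].round())
E
```

```text
pics
{'time_s': 0.0, 'joints': array([-1.39928750e+00,  3.81212982e-01,  1.29824982e+00,  1.91052036e-05,
        1.46360174e+00, -2.15292012e-01]), 'qvel': array([-0.00063754,  0.00072838, -0.0001531 , -0.00117034,  0.00048929,
        0.00250472]), 'joint_efforts': array([ 1.02263659e-04, -4.37927520e+01, -2.24554127e+01,  7.13233673e-02,
        3.52397491e-02, -1.22381311e-04]), 'tcp_pos': array([ 207.47187437, -509.32629624,  404.13216203]), 'ee_rot': array([[ 9.26121424e-01,  3.77225469e-01, -2.32489551e-04],
       [ 3.77225394e-01, -9.26120343e-01,  1.45353729e-03],
       [ 3.32997985e-04, -1.43385299e-03, -9.99998917e-01]]), 'contact_force': array([-0.05706516, -0.43528461,  0.31824121]), 'torque': array([-0.00123261, -0.01866213,  0.02906186]), 'grasp_force': 0.0, 'opening': 87.86911448234862}
scene [[372.0214499044899, 0.0, 258.73951343415064], [0.0, 372.0214499044899, 194.3117526661929], [0.0, 0.0, 1.0]] [861. 499. 552.] [[-0.85, 0.53, -0.01], [0.34, 0.54, -0.77], [-0.41, -0.66, -0.64]]
scene probe 0.78 (214, 116, 13, 27) [ 509. -252.   86.]
scene probe 0.64 (181, 122, 1
[... 185 characters left out ...]
  95.]
scene case 0.15 (179, 119, 12, 24) [ 597. -261.  103.]
scene driver_thin 0.45 (206, 140, 2, 15) [ 583. -171.  101.]
top [[348.15508911917846, 0.0, 251.98697652737468], [0.0, 348.15508911917846, 194.235812927501], [0.0, 0.0, 1.0]] [476.  -0. 871.] [[-0.01, -1.0, 0.0], [-0.99, 0.0, -0.11], [0.11, -0.0, -0.99]]
top probe 0.67 (364, 175, 14, 13) [ 585. -260.  126.]
top probe 0.56 (357, 216, 17, 10) [ 500. -255.   93.]
top stand 0.91 (308, 173, 73, 27) [ 582. -215.   75.]
top cover 0.91 (137, 144, 108, 68) [602. 138.  75.]
top case 0.61 (134, 144, 113, 66) [604. 140.  78.]
top driver_thick 0.52 (339, 180, 16, 14) [ 577. -217.   93.]
top driver_thin 0.62 (325, 183, 7, 6) [ 579. -173.   98.]
```

```bash
python3 - <<'E'
from h import *
a=cv2.imread("pics/scene0.png");b=cv2.imread("pics/top0.png")
x=cv2.resize(a[100:200,150:290],(800,571),interpolation=cv2.INTER_CUBIC)
cv2.imwrite("pics/c1.png",x)
E
```

```text
(no output)
```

View pics/top0.png

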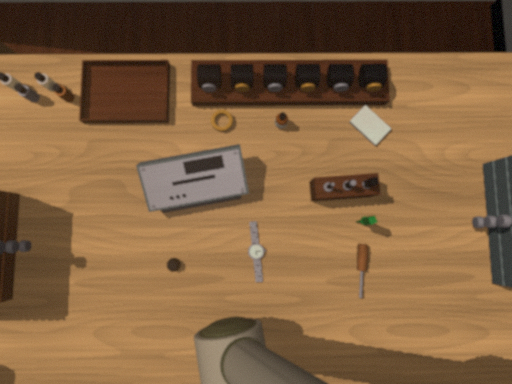

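View pics/scene0.png

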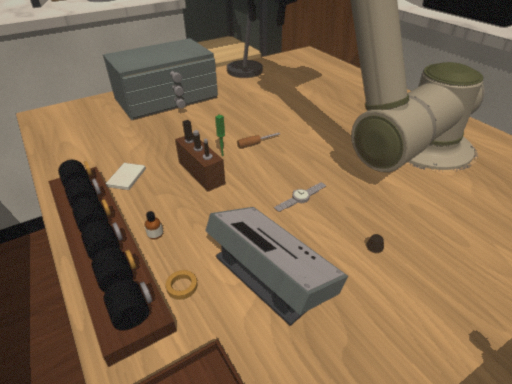

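View pics/c1.png

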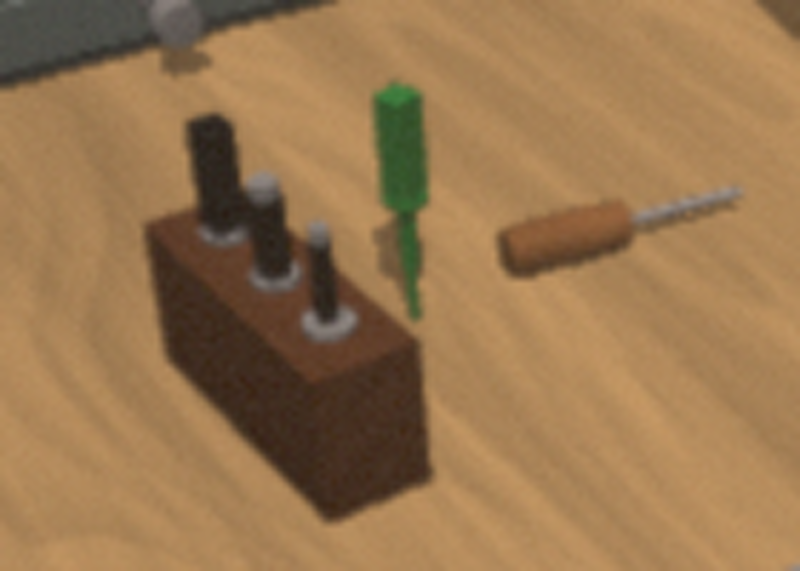

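```bash
python3 - <<'E'
from h import *
import itertools
for n in ["top","scene"]:
    z=np.load("/tmp/%s0.npz"%n); im,d=z["im"],z["d"]; W=world(n,d)
    g=im.astype(int)
    # cover
    roi=(W[...,0]>510)&(W[...,0]<690)&(W[...,1]>0)&(W[...,1]<290)&(W[...,2]>40)&(W[...,2]<110)&(d>0)
    P=W[roi]; 
    A=np.c_[P[:,:2],np.ones(len(P))]; k=np.ones(len(P),bool)
    for _ in range(15):
        c=np.linalg.lstsq(A[k],P[k,2],rcond=None)[0]; r=P[:,2]-A@c; k=abs(r)<max(2.5,1.5*np.median(abs(r)))
    nn=np.array([-c[0],-c[1],1]);nn/=np.linalg.norm(nn)
    print(n,"normal",nn.round(3),"tilt",np.degrees(np.arccos(nn[2])).round(1),"updir deg",np.degrees(np.arctan2(c[1],c[0])).round(1),k.sum(),len(P))
    dark=roi&(g.sum(2)<150)
    m=np.zeros_like(roi,np.uint8); m[dark]=1
    nl,lab,st,_=cv2.connectedComponentsWithStats(m)
    for i in range(1,nl):
        if st[i,4]>8:
            uv=np.argwhere(lab==i); Q=W[lab==i]; 
            # intersect rays with plane for robustness
            print(" dark",st[i],Q.mean(0).round(1),Q.min(0).round(),Q.max(0).round())
    # rect of plane inliers
    up=np.array([c[0],c[1]]);up/=np.linalg.norm(up)
    Pi=P[k]; rect=cv2.minAreaRect(Pi[:,:2].astype(np.float32)); print(" rect",rect, "z",Pi[:,2].min().round(),Pi[:,2].max().round())
    # stand top
    s=(W[...,0]>520)&(W[...,0]<660)&(W[...,1]>-310)&(W[...,1]<-110)&(d>0)
    t=s&(W[...,2]>67)&(W[...,2]<77)
    print(" stand",cv2.minAreaRect(W[t][:,:2].astype(np.float32)),W[t][:,2].mean())
    h=s&(W[...,2]>84)
    m=h.astype(np.uint8); nl,lab,st,_=cv2.connectedComponentsWithStats(m)
    for i in range(1,nl):
        if st[i,4]>6:
            Q=W[lab==i]; q=Q[Q[:,2]>Q[:,2].max()-6]; print("  tool",st[i],q.mean(0).round(1),q.min(0).round(),q.max(0).round(), len(q))
    gr=(g[...,1]>1.6*g[...,0])&(g[...,1]>60)&(d>0); print(" green",W[gr].min(0).round(),W[gr].max(0).round())
E
```

```text
top normal [-0.4   -0.074  0.914] tilt 24.0 updir deg 10.5 4281 5261
 dark [185 157  37  15 244] [631.7 106.5  88.7] [616.  68.  83.] [647. 149.  95.]
 rect ((598.6160888671875, 134.21932983398438), (105.16513061523438, 239.8184814453125), 10.290807723999023) z 49.0 99.0
 stand ((583.17822265625, -221.9886016845703), (50.308597564697266, 150.98838806152344), 3.8042609691619873) 71.46249272284041
  tool [364 177  14  10 108] [ 586.4 -266.5  125.3] [ 579. -274.  123.] [ 595. -259.  128.] 55
  tool [345 180  11   9  66] [ 583.  -221.4  118.9] [ 578. -228.  116.] [ 589. -216.  121.] 28
  tool [327 183   7   6  30] [ 580.1 -176.9  120.1] [ 578. -179.  119.] [ 582. -175.  123.] 9
 green [ 495. -269.   66.] [ 508. -252.  119.]
scene normal [-0.401 -0.071  0.913] tilt 24.1 updir deg 10.0 4336 7261
 dark [233 223  41  28 350] [633.  110.5  87.2] [615.  66.  80.] [650. 152.  94.]
 dark [222 248   9   7  12] [672.   79.1  42.5] [669.  68.  40.] [675.  87.  45.]
 dark [274 293  12  11  22] [648.1 213.9  42.9] [644. 201.  40.] [650. 224.  47.]
 rect ((601.5040893554688, 133.1981964111328), (106.37427520751953, 241.6850128173828), 9.787585258483887) z 48.0 97.0
 stand ((586.2689819335938, -222.45590209960938), (51.264522552490234, 153.53753662109375), 3.580413579940796) 70.75180110174337
  tool [182 120  19  26 247] [ 589.6 -265.3  123.7] [ 581. -274.  120.] [ 597. -258.  126.] 33
  tool [204 139   5  15  57] [ 583.7 -176.5  116.2] [ 580. -182.  113.] [ 587. -174.  119.] 11
 green [ 500. -267.   34.] [ 512. -251.  117.]
```

>>> move_arm(
  motion=[
    {"dp": [0, 0, 0.7], "twist": 0.925, "fingers": 28},
    {"dp": [0, 0, 0.7], "twist": 0.925, "fingers": 28},
    {"dp": [0, 0, 0.7], "twist": 0.925, "fingers": 28},
    {"dp": [0, 0, 0.7], "twist": 0.925, "fingers": 28},
  ],
)

```text
time_s: 1.13
tcp_pos: [207.5, -509.2, 319.9]
ee_rot: [[0.998, 0.06, 0.0], [0.06, -0.998, -0.0], [0.0, 0.0, -1.0]]
contact_force: [0.9, -0.3, 0.3]
opening: 63.6
grasp_force: 0.0
```

>>> move_arm(
  motion=[
    {"dp": [0.94, -0.517, 0], "twist": 0, "fingers": 28},
    {"dp": [0.94, -0.517, 0], "twist": 0, "fingers": 28},
    {"dp": [0.94, -0.517, 0], "twist": 0, "fingers": 28},
    {"dp": [0.94, -0.517, 0], "twist": 0, "fingers": 28},
    {"dp": [0.94, -0.517, 0], "twist": 0, "fingers": 28},
  ],
)

```text
time_s: 1.55
tcp_pos: [344.4, -422.0, 320.8]
ee_rot: [[0.998, 0.064, 0.0], [0.064, -0.998, -0.0], [0.0, 0.0, -1.0]]
contact_force: [0.0, -0.2, -0.0]
opening: 30.3
grasp_force: 0.0
```

>>> move_arm(
  motion=[
    {"dp": [0.94, -0.517, 0], "twist": 0, "fingers": 28},
    {"dp": [0.94, -0.517, 0], "twist": 0, "fingers": 28},
    {"dp": [0.94, -0.517, 0], "twist": 0, "fingers": 28},
    {"dp": [0.94, -0.517, 0], "twist": 0, "fingers": 28},
    {"dp": [0.94, -0.517, 0], "twist": 0, "fingers": 28},
  ],
)

```text
time_s: 1.97
tcp_pos: [480.3, -335.5, 320.8]
ee_rot: [[0.998, 0.064, 0.0], [0.064, -0.998, -0.0], [0.0, 0.0, -1.0]]
contact_force: [-0.0, -1.1, 0.1]
opening: 28.2
grasp_force: 0.0
```

```bash
cat >> h.py <<'E'
def plan(target,yaw_deg=None,rows=None):
    "units to go along the tool axes to a TCP target (mm)"
    s=monitor.sense(); R=s["ee_rot"]; dp=R.T@(np.array(target,float)-s["tcp_pos"])/30
    yaw=np.degrees(np.arctan2(R[1,0],R[0,0]))
    print("tcp",s["tcp_pos"].round(1),"yaw",round(yaw,2),"F",s["contact_force"].round(1),"open",round(s["opening"],1),"grip",round(s["grasp_force"],1),"t",round(s["time_s"],2))
    print("dp units",dp.round(3),"twist units",None if yaw_deg is None else round((yaw-yaw_deg)/5,3))
E
python3 - <<'E'
from h import *
plan([588,-267,253],3.7)
z=np.array([0,0,1.])
n=np.array([-.4005,-.0725,.9135]); n/=np.linalg.norm(n)
for c in ["top","scene"]:
    f=np.load("/tmp/%s0.npz"%c); im=f["im"]; K,R,t=cal(c); C=-R.T@t
    g=cv2.resize(im.astype(np.uint8),None,fx=1,fy=1).astype(int).sum(2)
    # sample the plate in plate coords on a 1 mm grid
    o=np.array([600,133.7,75]); ux=np.cross([-.1754,.9845,0],n); ux/=np.linalg.norm(ux); uy=np.cross(n,ux)
    X,Y=np.meshgrid(np.arange(-30,60),np.arange(-120,121),indexing="ij")
    P=o+X[...,None]*ux+Y[...,None]*uy
    p=cv2.projectPoints(P.reshape(-1,3),cv2.Rodrigues(R)[0],t,K,None)[0].reshape(X.shape+(2,)).astype(np.float32)
    I=cv2.remap(im,p[...,0],p[...,1],cv2.INTER_LINEAR).astype(float).mean(2)
    save("plate_%s.png"%c,np.repeat(cv2.resize(I[::-1,::-1].astype(np.uint8),None,fx=3,fy=3)[...,None],3,2))
    B=np.median(I[:45])-I[:45]; m=B.copy(); m[:8]=0; m[38:]=0
    m[m<.25*m.max()]=0
    print(c,"slot profile x",m.sum(1).astype(int).tolist()); 
    q=m; w=q[15:40].sum(0); print("y ext",[ (int(a),int(b)) for a,b in zip(Y[0],w) if b>0][::5])
    xs=(q*X[:45]).sum()/q.sum(); print("centroid x",xs,"y",(q*Y[:45]).sum()/q.sum(), "ux,uy",ux.round(3),uy.round(3))
E
```

```text
tcp [ 480.3 -335.5  320.8] yaw 3.67 F [-0.  -1.1  0.1] open 28.2 grip 0.0 t 1.97
dp units [ 3.73  -2.048  2.259] twist units -0.007
top slot profile x [0, 0, 0, 0, 0, 0, 0, 0, 428, 451, 429, 431, 460, 475, 490, 498, 492, 486, 492, 485, 470, 466, 467, 3086, 4441, 5906, 7264, 8294, 8797, 8595, 7713, 6333, 4804, 3200, 489, 440, 465, 472, 0, 0, 0, 0, 0, 0, 0]
y ext [(-120, 1262), (-115, 599), (-47, 539), (-42, 659), (-37, 667), (-32, 657), (-27, 652), (-22, 634), (-17, 640), (-12, 651), (-7, 662), (-2, 643), (3, 666), (8, 643), (13, 654), (18, 641), (23, 652), (28, 659), (33, 642), (38, 641), (43, 650), (48, 432), (116, 799)]
centroid x -2.929977325827004 y -2.260421067151761 ux,uy [0.899 0.16  0.407] [-0.176  0.984  0.001]
scene slot profile x [0, 0, 0, 0, 0, 0, 0, 0, 315, 248, 246, 246, 250, 253, 251, 268, 303, 303, 329, 337, 322, 325, 348, 348, 327, 303, 317, 1049, 3241, 4494, 5791, 6870, 7415, 7259, 6457, 5213, 3794, 2205, 0, 0, 0, 0, 0, 0, 0]
y ext [(-117, 254), (-48, 267), (-43, 513), (-38, 504), (-33, 551), (-28, 520), (-23, 551), (-18, 495), (-13, 506), (-8, 464), (-3, 549), (2, 532), (7, 525), (12, 488), (17, 511), (22, 549), (27, 516), (32, 519), (37, 532), (42, 522), (47, 514), (115, 718), (120, 1123)]
centroid x 0.8218363730174748 y 12.97338874307378 ux,uy [0.899 0.16  0.407] [-0.176  0.984  0.001]
```

>>> move_arm(
  motion=[
    {"dp": [0.93, -0.512, 0], "twist": 0, "fingers": 28},
    {"dp": [0.93, -0.512, 0], "twist": 0, "fingers": 28},
    {"dp": [0.93, -0.512, 0], "twist": 0, "fingers": 28},
    {"dp": [0.93, -0.512, 0], "twist": 0, "fingers": 28},
    {"dp": [0, 0, 0], "twist": 0, "fingers": 28},
  ],
)

```text
time_s: 2.38
tcp_pos: [589.7, -264.8, 320.4]
ee_rot: [[0.998, 0.068, 0.001], [0.068, -0.998, 0.001], [0.001, -0.0, -1.0]]
contact_force: [0.5, 0.8, -0.1]
opening: 27.9
grasp_force: 0.0
```

```bash
python3 - <<'E'
from h import *
plan([588,-267,253],3.7)
im,d=eyes.grab_frame("scene"); save("a.png",cv2.resize(im[40:190,120:320],(800,600),interpolation=cv2.INTER_CUBIC))
E
```

```text
tcp [ 589.7 -264.8  320.4] yaw 3.91 F [ 0.5  0.8 -0.1] open 27.9 grip 0.0 t 2.38
dp units [-0.066  0.069  2.245] twist units 0.043
```

View pics/a.png

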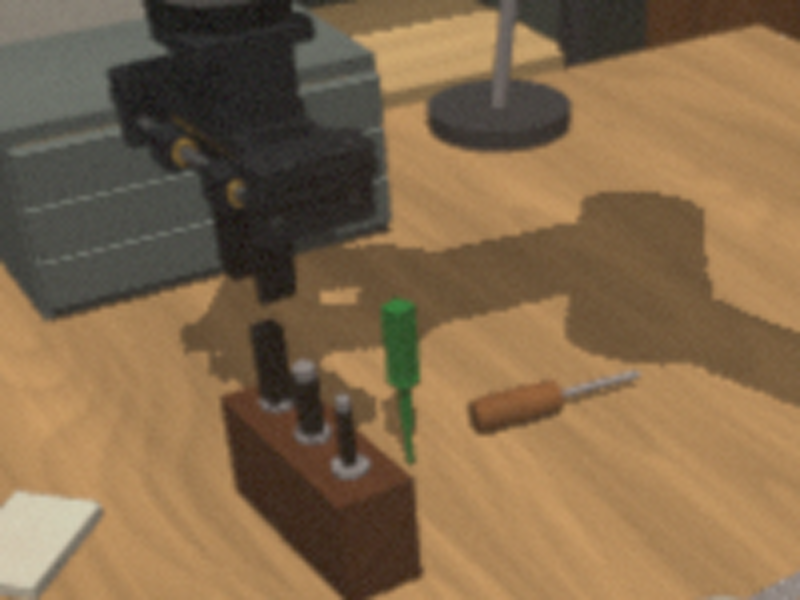

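>>> move_arm(
  motion=[
    {"dp": [-0.06, 0.07, 0.6], "twist": 0, "fingers": 28},
    {"dp": [0, 0, 0.6], "twist": 0, "fingers": 28},
    {"dp": [0, 0, 0.6], "twist": 0, "fingers": 28},
    {"dp": [0, 0, 0.5], "twist": 0, "fingers": 28},
    {"dp": [0, 0, 0], "twist": 0, "fingers": 28},
  ],
)

```text
time_s: 2.85
tcp_pos: [583.6, -270.8, 248.7]
ee_rot: [[0.998, 0.063, -0.005], [0.063, -0.998, 0.003], [-0.005, -0.003, -1.0]]
contact_force: [-0.7, -0.6, -0.5]
opening: 27.5
grasp_force: 0.0
```

>>> move_arm(
  motion=[
    {"dp": [0, 0, 0], "twist": 0, "fingers": 10},
    {"dp": [0, 0, 0], "twist": 0, "fingers": 10},
    {"dp": [0, 0, 0], "twist": 0, "fingers": 10},
    {"dp": [0, 0, 0], "twist": 0, "fingers": 10},
    {"dp": [0, 0, 0], "twist": 0, "fingers": 10},
  ],
  force=12,
)

```text
time_s: 3.27
tcp_pos: [584.8, -270.5, 252.8]
ee_rot: [[0.998, 0.064, 0.001], [0.064, -0.998, -0.001], [0.001, 0.001, -1.0]]
contact_force: [-0.4, -0.4, 3.3]
opening: 15.9
grasp_force: 12.0
```

>>> move_arm(
  motion=[
    {"dp": [0, -0.05, -0.35], "twist": 0, "fingers": 10},
    {"dp": [0, -0.05, -0.37], "twist": 0, "fingers": 10},
    {"dp": [0, 0, -0.37], "twist": 0, "fingers": 10},
    {"dp": [0, 0, -0.37], "twist": 0, "fingers": 10},
    {"dp": [0, 0, 0], "twist": 0, "fingers": 10},
  ],
)

```text
time_s: 3.68
tcp_pos: [584.8, -267.4, 298.9]
ee_rot: [[0.998, 0.064, 0.004], [0.064, -0.998, -0.003], [0.004, 0.003, -1.0]]
contact_force: [0.1, -0.0, 0.1]
opening: 16.1
grasp_force: 12.0
```

>>> move_arm(
  motion=[
    {"dp": [-0.15, 0, 0], "twist": 0, "fingers": 10},
    {"dp": [-0.15, 0, 0], "twist": 0, "fingers": 10},
    {"dp": [-0.15, 0, 0], "twist": 0, "fingers": 10},
    {"dp": [-0.15, 0, 0], "twist": 0, "fingers": 10},
    {"dp": [-0.15, 0, 0], "twist": 0, "fingers": 10},
  ],
  force=8,
)

```text
time_s: 4.1
tcp_pos: [561.6, -268.9, 295.1]
ee_rot: [[0.998, 0.064, -0.001], [0.064, -0.998, 0.0], [-0.0, -0.001, -1.0]]
contact_force: [1.1, -0.2, -1.8]
opening: 16.1
grasp_force: 8.0
```

>>> move_arm(
  motion=[
    {"dp": [-0.16, 0, 0], "twist": 0, "fingers": 10},
    {"dp": [-0.16, 0, 0], "twist": 0, "fingers": 10},
    {"dp": [-0.16, 0, 0], "twist": 0, "fingers": 10},
    {"dp": [0, 0, 0], "twist": 0, "fingers": 10},
    {"dp": [0, 0, 0], "twist": 0, "fingers": 10},
  ],
)

```text
time_s: 4.52
tcp_pos: [547.5, -269.7, 295.7]
ee_rot: [[0.998, 0.064, -0.0], [0.064, -0.998, 0.0], [-0.0, -0.0, -1.0]]
contact_force: [-0.2, 0.1, -0.5]
opening: 15.9
grasp_force: 8.0
```

```bash
python3 - <<'E'
from h import *
plan([600,134,300],10.1)
im,d=eyes.grab_frame("scene"); save("b.png",cv2.resize(im[60:180,150:310],(800,600),interpolation=cv2.INTER_CUBIC))
E
```

```text
tcp [ 547.5 -269.7  295.7] yaw 3.65 F [-0.2  0.1 -0.5] open 15.9 grip 8.0 t 4.52
dp units [  2.603 -13.319  -0.143] twist units -1.291
```

View pics/b.png

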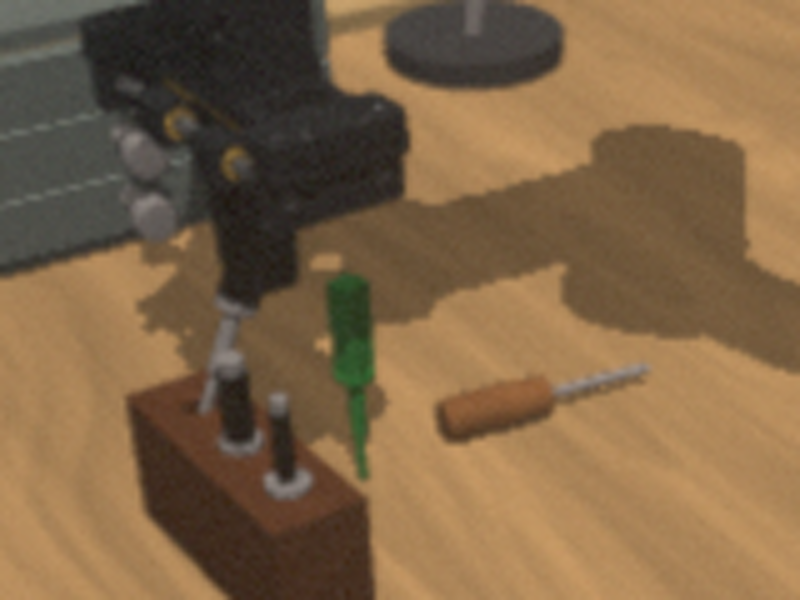

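>>> move_arm(
  motion=[
    {"dp": [0, 0, 0], "twist": 0, "fingers": 10},
    {"dp": [0, 0, -0.7], "twist": 0, "fingers": 10},
    {"dp": [0, 0, -0.8], "twist": 0, "fingers": 10},
    {"dp": [0, 0, -0.8], "twist": 0, "fingers": 10},
    {"dp": [0, 0, -0.7], "twist": 0, "fingers": 10},
  ],
  force=45,
)

```text
time_s: 4.98
tcp_pos: [547.8, -269.5, 386.9]
ee_rot: [[0.998, 0.064, 0.0], [0.064, -0.998, -0.0], [0.0, 0.0, -1.0]]
contact_force: [0.5, 0.0, -0.4]
opening: 15.0
grasp_force: 45.0
```

>>> move_arm(
  motion=[
    {"dp": [0.09, -0.5, 0], "twist": 0, "fingers": 10},
    {"dp": [0.09, -0.9, 0], "twist": 0, "fingers": 10},
    {"dp": [0.09, -0.98, 0], "twist": 0, "fingers": 10},
    {"dp": [0.09, -0.98, 0], "twist": 0, "fingers": 10},
    {"dp": [0.09, -0.98, 0], "twist": 0, "fingers": 10},
  ],
)

```text
time_s: 5.4
tcp_pos: [552.6, -136.8, 384.4]
ee_rot: [[0.998, 0.064, -0.002], [0.064, -0.998, 0.001], [-0.002, -0.001, -1.0]]
contact_force: [1.3, -0.1, -1.8]
opening: 15.4
grasp_force: 45.0
```

>>> move_arm(
  motion=[
    {"dp": [0.09, -0.98, 0], "twist": 0, "fingers": 10},
    {"dp": [0.09, -0.98, 0], "twist": 0, "fingers": 10},
    {"dp": [0.09, -0.98, 0], "twist": 0, "fingers": 10},
    {"dp": [0.09, -0.98, 0], "twist": 0, "fingers": 10},
    {"dp": [0.09, -0.98, 0], "twist": 0, "fingers": 10},
  ],
)

```text
time_s: 5.82
tcp_pos: [556.5, 11.0, 384.4]
ee_rot: [[0.998, 0.064, -0.002], [0.064, -0.998, 0.001], [-0.002, -0.001, -1.0]]
contact_force: [-0.0, 0.5, -0.5]
opening: 15.1
grasp_force: 45.0
```

>>> move_arm(
  motion=[
    {"dp": [0.09, -0.98, 0], "twist": 0, "fingers": 10},
    {"dp": [0.09, -0.6, 0], "twist": 0, "fingers": 10},
    {"dp": [0, 0, 0], "twist": -0.65, "fingers": 10},
    {"dp": [0, 0, 0], "twist": -0.65, "fingers": 10},
    {"dp": [0, 0, 0], "twist": 0, "fingers": 10},
  ],
)

```text
time_s: 6.23
tcp_pos: [559.0, 57.5, 384.4]
ee_rot: [[0.984, 0.18, -0.002], [0.18, -0.984, 0.0], [-0.002, -0.001, -1.0]]
contact_force: [0.1, 0.9, -1.6]
opening: 15.7
grasp_force: 45.0
```

```bash
python3 - <<'E'
from h import *
plan([556.8,84.3,337],10.1)
E
```

```text
tcp [559.   57.5 384.4] yaw 10.36 F [ 0.1  0.9 -1.6] open 15.7 grip 45.0 t 6.23
dp units [ 0.092 -0.889  1.581] twist units 0.051
```

>>> move_arm(
  motion=[
    {"dp": [0.09, -0.89, 0], "twist": 0.05, "fingers": 10},
    {"dp": [0, 0, 0.7], "twist": 0, "fingers": 10},
    {"dp": [0, 0, 0.7], "twist": 0, "fingers": 10},
    {"dp": [0, 0, 0.18], "twist": 0, "fingers": 10},
    {"dp": [0, 0, 0], "twist": 0, "fingers": 10},
  ],
)

```text
time_s: 6.65
tcp_pos: [557.0, 83.3, 336.4]
ee_rot: [[0.985, 0.171, -0.004], [0.171, -0.985, 0.0], [-0.004, -0.001, -1.0]]
contact_force: [0.7, 0.1, -0.9]
opening: 15.5
grasp_force: 45.0
```

>>> move_arm(
  motion=[
    {"dp": [0, 0, 0], "twist": 0, "fingers": 10},
    {"dp": [0, 0, 0], "twist": 0, "fingers": 10},
  ],
)

```text
time_s: 6.82
tcp_pos: [557.5, 82.9, 339.2]
ee_rot: [[0.985, 0.171, 0.002], [0.171, -0.985, -0.0], [0.002, 0.0, -1.0]]
contact_force: [0.0, -0.9, -0.5]
opening: 15.4
grasp_force: 45.0
```

```bash
python3 - <<'E'
from h import *
plan([556.8,84.3,337],10.1)
o=[]
for c in ["scene","top"]:
    im,d=eyes.grab_frame(c); np.savez("/tmp/%s1.npz"%c,im=im,d=d)
    K,R,t=cal(c); s=monitor.sense(); T=s["tcp_pos"]; x=s["ee_rot"][:,0]
    tip=T+39.8*x-[0,0,236.3]; col=T+13.7*x*1-[0,0,147+30.9]
    C=np.array([599.8,134.7,75]);uy=np.array([-.1754,.9845,0]);ux=np.array([.899,.16,.407])
    P=np.array([tip,col,C-50*uy,C+50*uy]); p=cv2.projectPoints(P,cv2.Rodrigues(R)[0],t,K,None)[0].reshape(-1,2); print(c,p.round(1).tolist())
    u,v=map(int,p[0]); y0,x0=max(v-60,0),max(u-50,0); o.append(cv2.resize(im[y0:y0+100,x0:x0+100],(400,600) if 0 else (400,400),interpolation=cv2.INTER_CUBIC)); print("crop origin",x0,y0)
save("d.png",np.hstack(o))
E
```

```text
tcp [557.5  82.9 339.2] yaw 9.87 F [ 0.  -0.9 -0.5] open 15.4 grip 45.0 t 6.82
dp units [-0.015 -0.049  0.073] twist units -0.047
scene [[264.5, 214.9], [275.8, 182.8], [257.7, 227.3], [298.0, 258.3]]
crop origin 214 154
top [[210.5, 178.3], [209.3, 186.3], [213.9, 175.1], [171.1, 182.8]]
crop origin 160 118
```

View pics/d.png

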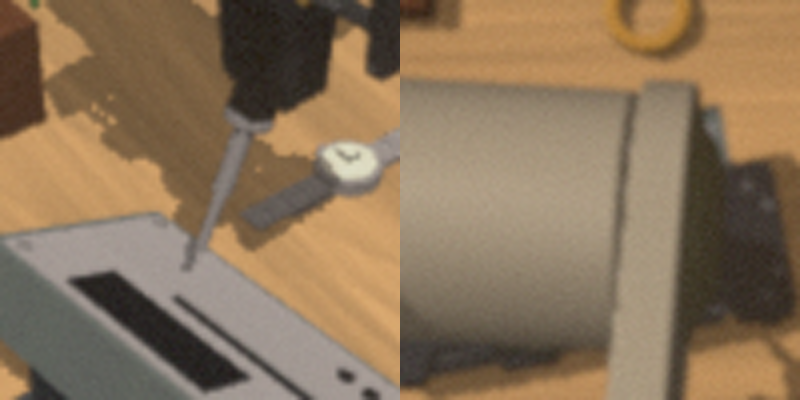

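```bash
python3 - <<'E'
from h import *
from scipy.optimize import least_squares
s=monitor.sense(); T=s["tcp_pos"]; x=s["ee_rot"][:,0]; z=np.array([0,0,1.])
K,R,t=cal("scene")
f=np.load("/tmp/scene1.npz"); im=f["im"]
def pj(P): return cv2.projectPoints(np.array(P),cv2.Rodrigues(R)[0],t,K,None)[0].reshape(-1,2)
G=T-147*z
def pts(th,g): a=-np.sin(th)*x+np.cos(th)*z; return [G-g*a,G-(g+64)*a]
obs=np.array([[275.5,185.5],[260.5,221]])
r=least_squares(lambda p:(pj(pts(*p))-obs).ravel(),[.4,34]); print(np.degrees(r.x[0]),r.x[1],r.fun)
for th in (10,15,20,24,28): print(th,pj(pts(np.radians(th),34)).round(1).tolist())
# depth check of thin probe
W=world("scene",f["d"])
for v in range(190,223,4):
    row=im[v,250:285].astype(int); 
    print(v,W[v,255:282,2].round().astype(int).tolist())
E
```

```text
27.230597927202236 41.41481936320924 [-1.99522231  1.35810981  0.54523212 -2.06509811]
10 [[279.0, 182.2], [273.7, 212.1]]
15 [[277.8, 182.6], [270.4, 213.4]]
20 [[276.6, 182.8], [267.1, 214.5]]
24 [[275.7, 183.0], [264.5, 215.0]]
28 [[274.8, 183.0], [262.0, 215.4]]
190 [-1, -1, -2, -2, -1, -2, -1, -2, -1, -2, -2, -2, -3, -1, 0, -3, 151, 152, 153, 153, 153, -2, -2, 0, -2, -2, -1]
194 [-3, -3, -2, -4, -2, -1, -3, 1, -1, -1, -3, -2, -2, -2, 144, 145, 146, 146, 146, 145, -3, 0, -1, -2, -2, -2, -3]
198 [-1, -2, -2, -3, -2, -2, 1, -1, -1, -2, -1, -2, -1, 137, 139, 139, 139, 138, -3, -1, 0, -2, -3, -2, -1, -2, -1]
202 [-2, -1, 552, 0, -1, -2, 0, 0, -3, 0, -1, -2, 129, 133, 132, 131, 130, -2, -1, -2, 0, -3, -2, -3, -2, -3, -3]
206 [-2, -3, -1, -1, 0, 0, -1, 0, -3, -2, -2, 121, 123, 121, -3, -1, -2, -2, -2, -1, 3, 4, 4, 5, 3, 4, 2]
210 [55, 53, 50, -3, -3, -2, 0, -3, -2, 114, 115, 116, 116, -1, -3, -1, -1, -1, -2, -2, -2, -1, 4, 4, 6, 4, 3]
214 [58, 58, 58, 58, 55, 54, 54, 53, 108, 110, 108, -1, -3, -2, 0, -2, -2, -2, 0, -1, -2, -2, 0, -3, -1, -2, -2]
218 [64, 63, 61, 61, 60, 59, 58, 58, 56, 54, 55, 54, 52, 49, -1, -2, -1, 0, -1, -1, 0, -3, -1, -2, -2, -2, -2]
222 [69, 68, 66, 67, 65, 64, 64, 63, 62, 60, 59, 58, 57, 58, 56, 56, 54, 53, 52, 49, -1, -1, -2, 0, -1, -2, -2]
```

```bash
python3 - <<'E'
from h import *
f=np.load("/tmp/scene1.npz"); W=world("scene",f["d"]); s=monitor.sense(); T=s["tcp_pos"]; R=s["ee_rot"]
sub=W[186:220,250:282].reshape(-1,3); P=sub[(sub[:,2]>98)&(sub[:,2]<165)&(f["d"][186:220,250:282].ravel()>0)]
L=(P-T)@R
l=cv2.fitLine(L.astype(np.float32),cv2.DIST_HUBER,0,.01,.01).ravel(); print(len(P),l.round(3),"tilt",np.degrees(np.arctan2(l[0],l[2])).round(1),"side",np.degrees(np.arctan2(l[1],l[2])).round(1),"zmin",P[:,2].min(),"localx at z236",l[3]+(236-l[5])*l[0]/l[2],l[4]+(236-l[5])*l[1]/l[2])
b=L[L[:,2]>L[:,2].max()-8]; print(L[:,2].max(), b.mean(0))
# slot in the scene picture by depth-free plane: dark line, same camera
n=np.array([-.4005,-.0725,.9135]); K,Rc,t=cal("scene"); 
E
```

```text
146 [ 3.94000e-01  5.60000e-02  9.18000e-01  3.03740e+01 -2.90800e+00
  2.04696e+02] tilt 23.2 side 3.5 zmin 103.54698689700147 localx at z236 43.81092 -1.0123174
235.68229869911045 [ 41.89773663  -2.002359   231.97429601]
```

>>> move_arm(
  motion=[
    {"dp": [0.11, -0.05, 0.3], "twist": 0, "fingers": 10},
    {"dp": [0.11, 0, 0.25], "twist": 0, "fingers": 10},
    {"dp": [0.11, 0, 0.25], "twist": 0, "fingers": 10},
    {"dp": [0.04, 0, 0.1], "twist": 0, "fingers": 10},
    {"dp": [0, 0, 0], "twist": 0, "fingers": 10},
  ],
)

```text
time_s: 7.33
tcp_pos: [568.2, 86.5, 309.9]
ee_rot: [[0.985, 0.172, -0.002], [0.172, -0.985, 0.0], [-0.002, -0.0, -1.0]]
contact_force: [0.2, -0.7, -0.6]
opening: 15.4
grasp_force: 45.0
```

>>> move_arm(
  motion=[
    {"dp": [0.0, 0, 0], "twist": 0, "fingers": 10},
    {"dp": [0, 0, 0], "twist": 0, "fingers": 10},
    {"dp": [0, 0, 0], "twist": 0, "fingers": 10},
  ],
)

```text
time_s: 7.58
tcp_pos: [568.0, 86.5, 311.5]
ee_rot: [[0.985, 0.172, 0.001], [0.172, -0.985, -0.0], [0.001, 0.0, -1.0]]
contact_force: [0.3, 0.2, -0.8]
opening: 15.6
grasp_force: 45.0
```

>>> move_arm(
  motion=[
    {"dp": [0.04, 0, 0.09], "twist": 0, "fingers": 10},
    {"dp": [0.02, 0, 0.09], "twist": 0, "fingers": 10},
    {"dp": [0, 0, 0], "twist": 0, "fingers": 10},
    {"dp": [0, 0, 0], "twist": 0, "fingers": 10},
  ],
)

```text
time_s: 7.92
tcp_pos: [569.8, 86.8, 305.8]
ee_rot: [[0.985, 0.172, 0.0], [0.172, -0.985, -0.0], [0.0, 0.0, -1.0]]
contact_force: [0.2, -0.3, 2.0]
opening: 15.4
grasp_force: 45.0
```

```bash
cat >> h.py <<'E'
def tip(L=97.8,tilt=24):
    s=monitor.sense(); T=s["tcp_pos"]; R=s["ee_rot"]; a=np.radians(tilt)
    p=T+R@np.array([L*np.sin(a),0,147+L*np.cos(a)])
    C=np.array([599.8,134.7,75]); uy=np.array([-.1754,.9845,0]); ux=np.array([.8994,.1602,.4067]); n=np.cross(ux,uy)
    F=s["contact_force"]; B=np.c_[ux,uy,n]
    print("tip in cover",((p-C)@B).round(1),"F cover",(F@B).round(2),"torque",s["torque"].round(2),"t",round(s["time_s"],2),"tcp",T.round(1))
E
python3 -c "
from h import *
tip()"
```

```text
tip in cover [ -0.5 -42.1  -5.8] F cover [ 0.94 -0.36  1.8 ] torque [-0.02  0.09 -0.02] t 7.92 tcp [569.8  86.8 305.8]
```

>>> move_arm(
  motion=[
    {"dp": [0.04, 0, -0.018], "twist": 0, "fingers": 10},
    {"dp": [0.04, 0, -0.018], "twist": 0, "fingers": 10},
    {"dp": [0, 0, 0], "twist": 0, "fingers": 10},
  ],
)

```text
time_s: 8.17
tcp_pos: [571.9, 87.2, 306.6]
ee_rot: [[0.985, 0.172, -0.002], [0.172, -0.985, -0.0], [-0.002, -0.0, -1.0]]
contact_force: [-4.4, 0.2, 0.1]
opening: 15.1
grasp_force: 45.0
```

```bash
python3 -c "
from h import *
tip()"
```

```text
tip in cover [  1.3 -42.   -5.8] F cover [-3.91  1.01  1.89] torque [-0.17  0.82  0.01] t 8.17 tcp [571.9  87.2 306.6]
```

>>> move_arm(
  motion=[
    {"dp": [-0.04, 0, 0.018], "twist": 0, "fingers": 10},
    {"dp": [-0.04, 0, 0.018], "twist": 0, "fingers": 10},
    {"dp": [-0.04, 0, 0.018], "twist": 0, "fingers": 10},
    {"dp": [-0.04, 0, 0.018], "twist": 0, "fingers": 10},
    {"dp": [0, 0, 0], "twist": 0, "fingers": 10},
  ],
)

```text
time_s: 8.58
tcp_pos: [567.4, 86.4, 305.0]
ee_rot: [[0.985, 0.172, 0.002], [0.172, -0.985, 0.0], [0.002, 0.0, -1.0]]
contact_force: [1.1, -0.1, 2.1]
opening: 15.7
grasp_force: 45.0
```

```bash
python3 -c "
from h import *
tip()"
```

```text
tip in cover [ -2.7 -42.1  -5.7] F cover [ 1.85 -0.32  1.45] torque [-0.01 -0.09  0.01] t 8.58 tcp [567.4  86.4 305. ]
```

>>> move_arm(
  motion=[
    {"dp": [0.05, -0.1, -0.022], "twist": 0, "fingers": 10},
    {"dp": [0, -0.1, 0], "twist": 0, "fingers": 10},
    {"dp": [0, -0.1, 0], "twist": 0, "fingers": 10},
    {"dp": [0, 0, 0], "twist": 0, "fingers": 10},
    {"dp": [0, 0, 0], "twist": 0, "fingers": 10},
  ],
)

```text
time_s: 9.0
tcp_pos: [567.2, 95.9, 305.1]
ee_rot: [[0.985, 0.173, -0.001], [0.173, -0.985, 0.0], [-0.0, -0.0, -1.0]]
contact_force: [-0.3, -0.4, -0.8]
opening: 15.5
grasp_force: 45.0
```

```bash
python3 -c "
from h import *
tip()"
```

```text
tip in cover [ -1.8 -32.5  -6.1] F cover [-0.6  -0.36 -0.56] torque [ 0.02 -0.05 -0.01] t 9.0 tcp [567.2  95.9 305.1]
```

>>> move_arm(
  motion=[
    {"dp": [0, -0.07, 0], "twist": 0, "fingers": 10},
    {"dp": [0, -0.07, 0], "twist": 0, "fingers": 10},
    {"dp": [0, 0, 0], "twist": 0, "fingers": 10},
  ],
)

```text
time_s: 9.25
tcp_pos: [566.6, 99.8, 305.2]
ee_rot: [[0.985, 0.172, -0.0], [0.172, -0.985, -0.0], [-0.0, 0.0, -1.0]]
contact_force: [0.2, -1.3, -1.5]
opening: 15.6
grasp_force: 45.0
```

```bash
python3 -c "
from h import *
tip()"
```

```text
tip in cover [ -1.7 -28.7  -6. ] F cover [-0.65 -1.3  -1.38] torque [-0.29 -0.08 -0.05] t 9.25 tcp [566.6  99.8 305.2]
```

>>> move_arm(
  motion=[
    {"dp": [0.025, 0.05, -0.01], "twist": 0, "fingers": 10},
    {"dp": [0.04, 0, 0.09], "twist": 0, "fingers": 10},
    {"dp": [0.04, 0, 0.09], "twist": 0, "fingers": 10},
    {"dp": [0.04, 0, 0.09], "twist": 0, "fingers": 10},
    {"dp": [0, 0, 0], "twist": 0, "fingers": 10},
  ],
  force=60,
)

```text
time_s: 9.67
tcp_pos: [571.3, 98.9, 297.1]
ee_rot: [[0.985, 0.172, -0.0], [0.172, -0.985, 0.0], [-0.0, -0.0, -1.0]]
contact_force: [-1.4, -0.1, 1.9]
opening: 15.6
grasp_force: 60.0
```

```bash
python3 -c "
from h import *
tip()"
```

```text
tip in cover [ -0.9 -30.4 -15.2] F cover [-0.49  0.16  2.25] torque [-0.11  0.14 -0.  ] t 9.67 tcp [571.3  98.9 297.1]
```

>>> move_arm(
  motion=[
    {"dp": [0.02, 0, 0.045], "twist": 0, "fingers": 10},
    {"dp": [0.02, 0, 0.045], "twist": 0, "fingers": 10},
    {"dp": [0, 0, 0], "twist": 0, "fingers": 10},
    {"dp": [0, 0, 0], "twist": 0, "fingers": 10},
  ],
)

```text
time_s: 10.0
tcp_pos: [572.3, 99.1, 294.9]
ee_rot: [[0.985, 0.172, 0.0], [0.172, -0.985, -0.0], [0.0, 0.0, -1.0]]
contact_force: [-0.8, -0.6, 1.7]
opening: 14.7
grasp_force: 60.0
```

```bash
python3 -c "
from h import *
tip()"
```

```text
tip in cover [ -0.7 -30.4 -17.7] F cover [-0.08 -0.44  1.94] torque [-0.09  0.15  0.03] t 10.0 tcp [572.3  99.1 294.9]
```

>>> move_arm(
  motion=[
    {"dp": [0.02, 0, 0.045], "twist": 0, "fingers": 10},
    {"dp": [0.02, 0, 0.045], "twist": 0, "fingers": 10},
    {"dp": [0, 0, 0], "twist": 0, "fingers": 10},
  ],
)

```text
time_s: 10.25
tcp_pos: [573.5, 99.3, 292.0]
ee_rot: [[0.985, 0.172, -0.0], [0.172, -0.985, -0.0], [-0.0, 0.0, -1.0]]
contact_force: [-1.5, -0.9, 3.4]
opening: 15.3
grasp_force: 60.0
```

```bash
python3 -c "
from h import *
tip()"
```

```text
tip in cover [ -0.8 -30.4 -20.8] F cover [-0.12 -0.66  3.83] torque [-0.18  0.22 -0.03] t 10.25 tcp [573.5  99.3 292. ]
```

>>> move_arm(
  motion=[
    {"dp": [0.02, 0, 0.045], "twist": 0, "fingers": 10},
    {"dp": [0.01, 0, 0.023], "twist": 0, "fingers": 10},
    {"dp": [0, 0, 0], "twist": 0, "fingers": 10},
  ],
)

```text
time_s: 10.5
tcp_pos: [574.4, 99.5, 290.0]
ee_rot: [[0.985, 0.172, -0.0], [0.172, -0.985, -0.0], [-0.0, -0.0, -1.0]]
contact_force: [-2.5, -0.6, 4.5]
opening: 15.2
grasp_force: 60.0
```

```bash
python3 -c "
from h import *
tip()"
```

```text
tip in cover [ -0.8 -30.4 -23. ] F cover [-0.49 -0.17  5.2 ] torque [-0.11  0.28 -0.04] t 10.5 tcp [574.4  99.5 290. ]
```

>>> move_arm(
  motion=[
    {"dp": [0.013, 0, 0.03], "twist": 0, "fingers": 10},
    {"dp": [0.013, 0, 0.03], "twist": 0, "fingers": 10},
    {"dp": [0, 0, 0], "twist": 0, "fingers": 10},
  ],
)

```text
time_s: 10.75
tcp_pos: [574.9, 99.6, 289.4]
ee_rot: [[0.985, 0.172, 0.0], [0.172, -0.985, -0.0], [0.0, 0.0, -1.0]]
contact_force: [-7.5, -1.8, 14.9]
opening: 15.4
grasp_force: 60.0
```

```bash
python3 -c "
from h import *
tip()"
```

```text
tip in cover [ -0.6 -30.4 -23.7] F cover [-1.03 -0.5  16.73] torque [-0.21  1.09 -0.11] t 10.75 tcp [574.9  99.6 289.4]
```

>>> move_arm(
  motion=[
    {"dp": [0.013, 0, 0.03], "twist": 0, "fingers": 10},
    {"dp": [0.013, 0, 0.03], "twist": 0, "fingers": 10},
    {"dp": [0, 0, 0], "twist": 0, "fingers": 10},
  ],
)

```text
time_s: 11.0
tcp_pos: [575.3, 99.7, 288.9]
ee_rot: [[0.985, 0.172, 0.0], [0.172, -0.985, -0.001], [0.0, 0.001, -1.0]]
contact_force: [-12.7, -2.2, 24.4]
opening: 15.5
grasp_force: 60.0
```

```bash
python3 -c "
from h import *
tip()
plan([0,0,0])"
```

```text
tip in cover [ -0.3 -30.5 -24.4] F cover [-1.840e+00  2.000e-02  2.758e+01] torque [-0.36  1.95 -0.01] t 11.0 tcp [575.3  99.7 288.9]
tcp [575.3  99.7 288.9] yaw 9.93 F [-12.7  -2.2  24.4] open 15.5 grip 60.0 t 11.0
dp units [-19.466  -0.04    9.625] twist units None
```

>>> move_arm(
  motion=[
    {"dp": [-0.08, 0, -0.18], "twist": 0, "fingers": 10},
    {"dp": [-0.16, 0, -0.36], "twist": 0, "fingers": 10},
    {"dp": [-0.2, 0, -0.45], "twist": 0, "fingers": 10},
    {"dp": [-0.2, 0, -0.45], "twist": 0, "fingers": 10},
    {"dp": [-0.2, 0, -0.45], "twist": 0, "fingers": 10},
  ],
)

```text
time_s: 11.42
tcp_pos: [550.6, 95.3, 344.2]
ee_rot: [[0.985, 0.172, -0.0], [0.172, -0.985, 0.0], [-0.0, -0.0, -1.0]]
contact_force: [-0.5, -0.4, -0.7]
opening: 15.1
grasp_force: 60.0
```

>>> move_arm(
  motion=[
    {"dp": [0, 0, -0.9], "twist": 0, "fingers": 10},
    {"dp": [0, 0, 0], "twist": 0, "fingers": 10},
    {"dp": [0, 0, 0], "twist": 0, "fingers": 10},
  ],
)

```text
time_s: 11.67
tcp_pos: [550.8, 95.4, 371.6]
ee_rot: [[0.985, 0.172, 0.003], [0.172, -0.985, 0.0], [0.003, 0.001, -1.0]]
contact_force: [1.2, -0.7, -1.8]
opening: 15.2
grasp_force: 60.0
```

```bash
python3 - <<'E'
from h import *
tip(); plan([547.5,-269.7,385.7],3.7)
im,d=eyes.grab_frame("scene"); W=world("scene",d); C=np.array([599.8,134.7,75]); uy=np.array([-.1754,.9845,0]); ux=np.array([.8994,.1602,.4067]); n=np.cross(ux,uy)
P=(W-C)@np.c_[ux,uy,n]
m=(d>0)&(abs(P[...,0])<65)&(abs(P[...,1])<125)&(P[...,2]>5)&(P[...,2]<20)
print(m.sum(),np.median(P[m],0),np.percentile(P[m][:,2],[10,50,90]))
# tilt of the probe
s=monitor.sense(); L=(W-s["tcp_pos"])@s["ee_rot"]
k=(d>0)&(abs(L[...,0]-28)<30)&(abs(L[...,1])<15)&(L[...,2]>185)&(L[...,2]<250); Q=L[k]
l=cv2.fitLine(Q.astype(np.float32),cv2.DIST_HUBER,0,.01,.01).ravel(); print(len(Q),"tilt",np.degrees(np.arctan2(l[0],l[2])),"lowest",Q[:,2].max(),"x at 236",l[3]+(236-l[5])*l[0]/l[2])
E
```

```text
tip in cover [ 11.2 -30.3  61.1] F cover [ 0.22 -0.87 -2.08] torque [-0.03 -0.03 -0.04] t 11.67 tcp [550.8  95.4 371.6]
tcp [550.8  95.4 371.6] yaw 9.92 F [ 1.2 -0.7 -1.8] open 15.2 grip 60.0 t 11.67
dp units [-2.203 11.97  -0.47 ] twist units 1.243
52 [34.20425513 84.7302375  10.49837762] [ 6.22572785 10.49837762 11.657037  ]
129 tilt 23.356415 lowest 233.2968521391241 x at 236 45.04703
```

>>> move_arm(
  motion=[
    {"dp": [0, 0, -0.47], "twist": 0.62, "fingers": 10},
    {"dp": [0, 0, 0], "twist": 0.62, "fingers": 10},
    {"dp": [-0.07, 0.5, 0], "twist": 0, "fingers": 10},
    {"dp": [-0.07, 0.97, 0], "twist": 0, "fingers": 10},
    {"dp": [-0.07, 0.97, 0], "twist": 0, "fingers": 10},
  ],
)

```text
time_s: 12.13
tcp_pos: [549.3, 21.7, 383.0]
ee_rot: [[0.998, 0.067, -0.002], [0.067, -0.998, 0.001], [-0.002, -0.001, -1.0]]
contact_force: [0.0, -0.6, -0.4]
opening: 15.7
grasp_force: 60.0
```

>>> move_arm(
  motion=[
    {"dp": [-0.07, 0.97, 0], "twist": 0, "fingers": 10},
    {"dp": [-0.07, 0.97, 0], "twist": 0, "fingers": 10},
    {"dp": [-0.07, 0.97, 0], "twist": 0, "fingers": 10},
    {"dp": [-0.07, 0.97, 0], "twist": 0, "fingers": 10},
    {"dp": [-0.07, 0.97, 0], "twist": 0, "fingers": 10},
  ],
)

```text
time_s: 12.55
tcp_pos: [548.2, -125.3, 383.0]
ee_rot: [[0.998, 0.065, -0.002], [0.065, -0.998, 0.001], [-0.002, -0.001, -1.0]]
contact_force: [-0.0, 0.3, -0.6]
opening: 15.2
grasp_force: 60.0
```

>>> move_arm(
  motion=[
    {"dp": [-0.07, 0.97, 0], "twist": 0, "fingers": 10},
    {"dp": [-0.07, 0.97, 0], "twist": 0, "fingers": 10},
    {"dp": [-0.07, 0.97, 0], "twist": 0, "fingers": 10},
    {"dp": [-0.07, 0.97, 0], "twist": 0, "fingers": 10},
    {"dp": [-0.07, 0.97, 0], "twist": 0, "fingers": 10},
  ],
)

```text
time_s: 12.97
tcp_pos: [547.2, -271.3, 382.8]
ee_rot: [[0.998, 0.065, -0.002], [0.065, -0.998, 0.002], [-0.002, -0.002, -1.0]]
contact_force: [-0.0, -0.6, -0.9]
opening: 15.3
grasp_force: 60.0
```

>>> move_arm(
  motion=[
    {"dp": [0, 0, 0], "twist": 0, "fingers": 10},
    {"dp": [0, 0, 0], "twist": 0, "fingers": 10},
    {"dp": [0, 0, 0], "twist": 0, "fingers": 10},
  ],
)

```text
time_s: 13.22
tcp_pos: [547.4, -269.4, 383.3]
ee_rot: [[0.998, 0.065, -0.001], [0.065, -0.998, 0.002], [-0.001, -0.002, -1.0]]
contact_force: [-1.2, 1.0, -0.9]
opening: 15.4
grasp_force: 60.0
```

```bash
python3 -c "
from h import *
plan([547.5,-269.7,295.7],3.65)"
```

```text
tcp [ 547.4 -269.4  383.3] yaw 3.72 F [-1.2  1.  -0.9] open 15.4 grip 60.0 t 13.22
dp units [0.005 0.016 2.92 ] twist units 0.013
```

>>> move_arm(
  motion=[
    {"dp": [0, 0, 0.8], "twist": 0, "fingers": 10},
    {"dp": [0, 0.01, 0.8], "twist": 0, "fingers": 10},
    {"dp": [0, 0, 0.5], "twist": 0, "fingers": 10},
    {"dp": [0, 0, 0], "twist": 0, "fingers": 10},
    {"dp": [0, 0, 0], "twist": 0, "fingers": 10},
  ],
)

```text
time_s: 13.63
tcp_pos: [547.7, -269.1, 321.2]
ee_rot: [[0.998, 0.066, -0.001], [0.066, -0.998, 0.001], [-0.001, -0.001, -1.0]]
contact_force: [0.1, -0.3, -0.0]
opening: 15.6
grasp_force: 60.0
```

>>> move_arm(
  motion=[
    {"dp": [0, 0, 0.2], "twist": 0, "fingers": 10},
    {"dp": [0, 0, 0.2], "twist": 0, "fingers": 10},
    {"dp": [0, 0, 0.2], "twist": 0, "fingers": 10},
    {"dp": [0, 0, 0.2], "twist": 0, "fingers": 10},
    {"dp": [0, 0, 0], "twist": 0, "fingers": 10},
  ],
)

```text
time_s: 14.05
tcp_pos: [547.3, -270.0, 296.0]
ee_rot: [[0.998, 0.065, -0.002], [0.065, -0.998, 0.001], [-0.001, -0.001, -1.0]]
contact_force: [0.5, 0.0, -1.2]
opening: 15.0
grasp_force: 60.0
```

```bash
python3 - <<'E'
from h import *
plan([584.8,-267.4,295.7],3.65)
im,d=eyes.grab_frame("scene"); save("e.png",cv2.resize(im[90:165,160:260],(800,600),interpolation=cv2.INTER_CUBIC))
E
```

```text
tcp [ 547.3 -270.   296. ] yaw 3.71 F [ 0.5  0.  -1.2] open 15.0 grip 60.0 t 14.05
dp units [ 1.253 -0.007  0.008] twist units 0.012
```

View pics/e.png

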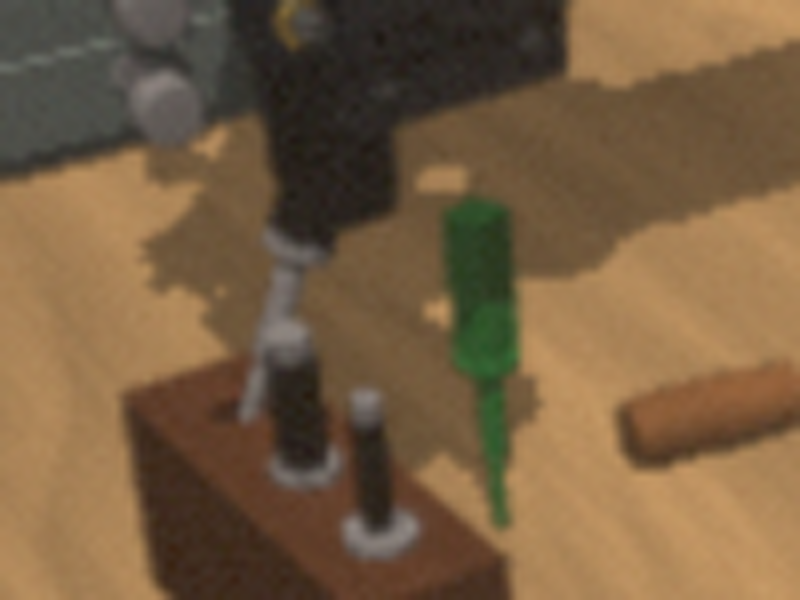

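>>> move_arm(
  motion=[
    {"dp": [0, 0, 0], "twist": 0, "fingers": 10},
    {"dp": [0.2, 0, 0], "twist": 0, "fingers": 10},
    {"dp": [0.2, 0, 0], "twist": 0, "fingers": 10},
    {"dp": [0.2, 0, 0], "twist": 0, "fingers": 10},
    {"dp": [0.2, 0, 0], "twist": 0, "fingers": 10},
  ],
  force=8,
)

```text
time_s: 14.52
tcp_pos: [572.1, -268.5, 297.5]
ee_rot: [[0.998, 0.065, 0.0], [0.065, -0.998, -0.0], [0.0, 0.0, -1.0]]
contact_force: [-0.3, -0.2, -0.1]
opening: 16.1
grasp_force: 8.0
```

>>> move_arm(
  motion=[
    {"dp": [0.2, 0, 0], "twist": 0, "fingers": 10},
    {"dp": [0.2, 0, 0], "twist": 0, "fingers": 10},
    {"dp": [0.2, 0, 0], "twist": 0, "fingers": 10},
    {"dp": [0.04, 0, 0], "twist": 0, "fingers": 10},
    {"dp": [0, 0, 0], "twist": 0, "fingers": 10},
  ],
)

```text
time_s: 14.93
tcp_pos: [591.0, -267.2, 297.1]
ee_rot: [[0.998, 0.065, 0.0], [0.065, -0.998, 0.0], [0.0, -0.0, -1.0]]
contact_force: [0.4, -0.0, -0.3]
opening: 15.8
grasp_force: 8.0
```

```bash
python3 - <<'E'
from h import *
plan([588,-267.2,253],3.65)
im,d=eyes.grab_frame("scene"); W=world("scene",d)
s=monitor.sense(); L=(W-s["tcp_pos"])@s["ee_rot"]
k=(d>0)&(abs(L[...,0])<25)&(abs(L[...,1])<12)&(L[...,2]>183)&(L[...,2]<220); Q=L[k]
l=cv2.fitLine(Q.astype(np.float32),cv2.DIST_HUBER,0,.01,.01).ravel(); print(len(Q),"tilt",np.degrees(np.arctan2(l[0],l[2])),np.degrees(np.arctan2(l[1],l[2])))
E
```

```text
tcp [ 591.  -267.2  297.1] yaw 3.73 F [ 0.4 -0.  -0.3] open 15.8 grip 8.0 t 14.93
dp units [-0.099 -0.006  1.47 ] twist units 0.017
44 tilt -3.1855557 1.3487227
```

>>> move_arm(
  motion=[
    {"dp": [-0.04, 0, 0.2], "twist": 0, "fingers": 10},
    {"dp": [-0.04, 0, 0.25], "twist": 0, "fingers": 10},
    {"dp": [0, 0, 0.25], "twist": 0, "fingers": 10},
    {"dp": [0, 0, 0.25], "twist": 0, "fingers": 10},
    {"dp": [0, 0, 0], "twist": 0, "fingers": 10},
  ],
)

```text
time_s: 15.4
tcp_pos: [587.8, -267.3, 266.6]
ee_rot: [[0.998, 0.065, -0.003], [0.065, -0.998, 0.002], [-0.003, -0.002, -1.0]]
contact_force: [-0.5, 0.1, -1.2]
opening: 16.2
grasp_force: 8.0
```

```bash
python3 -c "
from h import *
plan([588,-267.2,252.5],3.65)"
```

```text
tcp [ 587.8 -267.3  266.6] yaw 3.7 F [-0.5  0.1 -1.2] open 16.2 grip 8.0 t 15.4
dp units [ 0.007 -0.004  0.469] twist units 0.01
```

>>> move_arm(
  motion=[
    {"dp": [0, 0, 0.2], "twist": 0, "fingers": 10},
    {"dp": [0, 0, 0.2], "twist": 0, "fingers": 10},
    {"dp": [0, 0, 0.1], "twist": 0, "fingers": 10},
    {"dp": [0, 0, 0], "twist": 0, "fingers": 10},
  ],
)

```text
time_s: 15.73
tcp_pos: [588.1, -267.5, 253.3]
ee_rot: [[0.998, 0.065, -0.001], [0.065, -0.998, 0.0], [-0.001, -0.0, -1.0]]
contact_force: [-1.4, -1.1, -0.8]
opening: 15.7
grasp_force: 8.0
```

```bash
python3 -c "
from h import *
plan([588,-267.2,252.5],3.65)
im,d=eyes.grab_frame('scene'); save('f.png',cv2.resize(im[90:165,160:260],(800,600),interpolation=cv2.INTER_CUBIC))"
```

```text
tcp [ 588.1 -267.5  253.3] yaw 3.71 F [-1.4 -1.1 -0.8] open 15.7 grip 8.0 t 15.73
dp units [-0.002 -0.011  0.027] twist units 0.012
```

View pics/f.png

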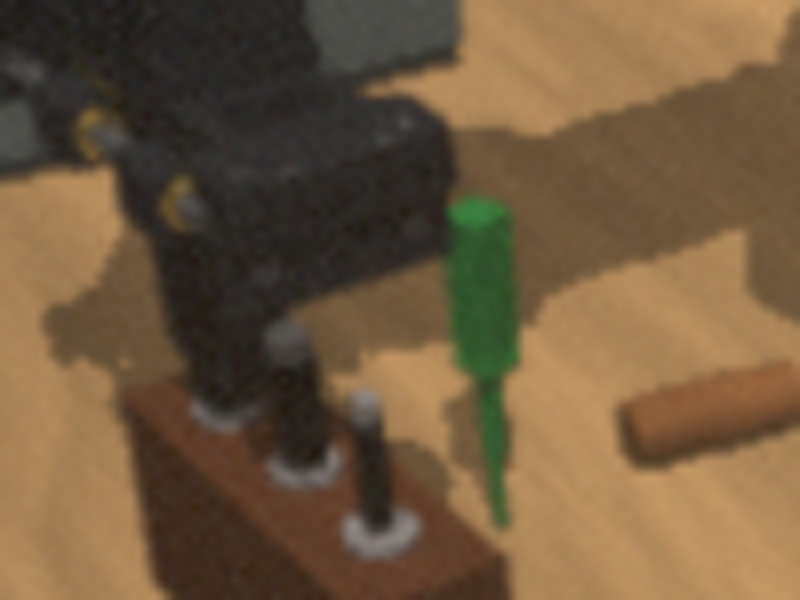

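Collar (225,408) is at the stand's top, the probe upright and the neighbours undisturbed. Pressing a little further, then releasing.

>>> move_arm(
  motion=[
    {"dp": [0, 0, 0.04], "twist": 0, "fingers": 10},
    {"dp": [0, 0, 0.04], "twist": 0, "fingers": 10},
    {"dp": [0, 0, 0], "twist": 0, "fingers": 10},
    {"dp": [0, 0, 0], "twist": 0, "fingers": 10},
  ],
  force=5,
)

```text
time_s: 16.12
tcp_pos: [588.3, -267.5, 252.2]
ee_rot: [[0.998, 0.065, 0.001], [0.065, -0.998, -0.001], [0.001, 0.001, -1.0]]
contact_force: [-3.1, 0.6, 5.4]
opening: 16.2
grasp_force: 5.0
```

>>> move_arm(
  motion=[
    {"dp": [0, 0, 0], "twist": 0, "fingers": 27},
    {"dp": [0, 0, 0], "twist": 0, "fingers": 27},
    {"dp": [0, 0, 0], "twist": 0, "fingers": 27},
    {"dp": [0, 0, 0], "twist": 0, "fingers": 27},
  ],
)

```text
time_s: 16.45
tcp_pos: [588.2, -267.5, 251.1]
ee_rot: [[0.998, 0.065, -0.0], [0.065, -0.998, 0.0], [-0.0, -0.0, -1.0]]
contact_force: [0.1, -0.3, -0.2]
opening: 27.2
grasp_force: 0.0
```

>>> move_arm(
  motion=[
    {"dp": [0, 0, -0.3], "twist": 0, "fingers": 27},
    {"dp": [0, 0, -0.6], "twist": 0, "fingers": 27},
    {"dp": [0, 0, -0.9], "twist": 0, "fingers": 27},
    {"dp": [0, 0, -0.9], "twist": 0, "fingers": 27},
    {"dp": [0, 0, -0.9], "twist": 0, "fingers": 27},
  ],
)

```text
time_s: 16.87
tcp_pos: [588.0, -267.3, 361.3]
ee_rot: [[0.998, 0.065, 0.0], [0.065, -0.998, -0.0], [0.0, 0.0, -1.0]]
contact_force: [0.7, -0.8, -0.2]
opening: 26.9
grasp_force: 0.0
```

>>> move_arm(
  motion=[
    {"dp": [-0.9, 0, 0], "twist": 0, "fingers": 27},
    {"dp": [-0.9, 0, 0], "twist": 0, "fingers": 27},
    {"dp": [-0.9, 0, 0], "twist": 0, "fingers": 27},
    {"dp": [-0.9, 0, 0], "twist": 0, "fingers": 27},
    {"dp": [0, 0, 0], "twist": 0, "fingers": 27},
  ],
)

```text
time_s: 17.28
tcp_pos: [477.3, -274.4, 360.4]
ee_rot: [[0.998, 0.063, -0.001], [0.063, -0.998, 0.0], [-0.001, -0.0, -1.0]]
contact_force: [0.8, -0.4, 1.6]
opening: 26.9
grasp_force: 0.0
```

```bash
python3 - <<'E'
from h import *
plan([588,-267.2,252.5],3.65)
im,d=eyes.grab_frame('scene'); save('g.png',cv2.resize(im[90:300,150:430],(800,600),interpolation=cv2.INTER_CUBIC)); W=world('scene',d)
s=(d>0)&(W[...,0]>565)&(W[...,0]<615)&(W[...,1]>-290)&(W[...,1]<-245)&(W[...,2]>82)&(W[...,2]<140); Q=W[s]; q=Q[Q[:,2]>Q[:,2].max()-6]; b=Q[Q[:,2]<96]
print("top",q.mean(0),Q[:,2].max(),"low",b.mean(0))
E
```

```text
tcp [ 477.3 -274.4  360.4] yaw 3.61 F [ 0.8 -0.4  1.6] open 26.9 grip 0.0 t 17.28
dp units [ 3.702 -0.007  3.591] twist units -0.008
top [ 592.63885574 -263.29144936  123.2018685 ] 125.91645761226043 low [ 593.4168457  -260.49048473   88.95679152]
```

View pics/g.png

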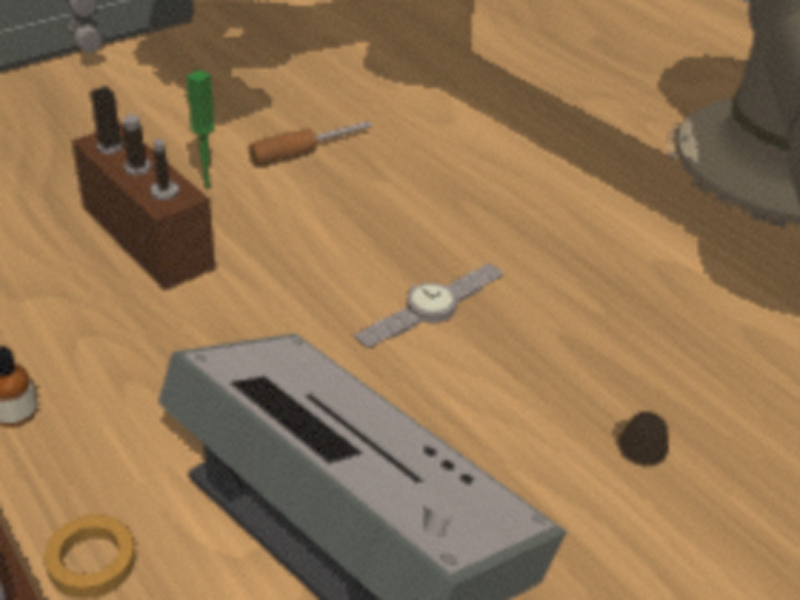

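The picture shows the probe upright and seated at (105,120), the flag raised at (433,520) and everything else in place.

```bash
python3 -c "
from h import *
print(bot.finish_job())"
```

```text
the job is handed in; nothing more can be done
None
```

The plunger is pushed fully home (flag raised about 12 mm), the probe is back upright and seated in its own hole, the other things look undisturbed in the last picture, and the job was handed in at about 17 s.

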